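# Stop the plate dispenser, fit a trough in its V cradle, reset the stop

## Robot

A 6-joint arm with a two-finger parallel gripper is mounted at the origin on the work surface. World frame = base frame: x ahead of the robot, y to its left, z up, the work surface at z = 0. Lengths are in m, angles in rad, forces in N, time in s.
With the tool pointing down it reaches from about 0.35 to 0.775 m from the base axis. Payload 7.3 kg.
Tool frame: the origin (TCP) lies at the very end of the fingers, on their centre line; the grasp point (between the pads) lies 19 mm behind it (robot.pinch_z is the distance from the TCP to the grasp point, in m); z points along the fingers, y is the line along which they close (so a half turn about z gives the same grasp; the last joint's range is limited). The gripper opens to 92 mm and grips with 3 to 60 N. Pads are 19 mm wide; open, the fingers measure 130 mm over their backs; the gripper's body (75 mm by 190 mm) begins 47 mm behind the grasp point.
Start: joints at [1.098, 0.342, 1.524, -0, 1.275, -0.146], TCP at [0.169, 0.497, 0.2] pointing down, gripper open.
Joint ranges: [-2.53, 2.53], [-0.77, 2.02], [0.04, 2.7], [-1, 4.14], [0.28, 2.66], [-3.11, 3.11]. Speed limits (rad/s): [2.57, 2.57, 3.14, 3.14, 3.14, 3.14].

## Interface

Orientations are given as [roll, pitch, yaw] about the fixed x, y, z axes, in that order (R = Rz(yaw) Ry(pitch) Rx(roll)).
In Python, from cell import robot gives the robot as it stands.
- The arm moves only by the tool move_arm, never from a script. Its argument "motion" is a list of rows, each a list of 6 numbers: the shift along the tool's x, y, z in units of 0.1 m (1.0 is 0.1 m), then the turn, a rotation vector about the tool's x, y, z in units of pi rad (1.0 is pi rad). In form: [[dx, dy, dz, rx, ry, rz], ...]. A call has 1 to 12 rows; each row is the pose to reach, as a shift and turn from the pose commanded when the call began, along the tool's axes at that moment, turning the shorter way round; what a row does not reach only later rows make up. A row lasts 1/8 s, in which the tool goes at most 62.5 mm and 10.7 degrees, less where a joint would pass 70% of its speed; a pose out of reach is approached as far as the arm can. A call with a number of a shift or a turn outside -1 to 1 is refused whole. A call with a gripper value outside its range is refused whole. "fingers" is the opening, from -1 (shut) to 1 (fully open), set as the call begins (left out, the last holds). The fingers move at their own pace and stop on an object; "newtons" is the grip in N (left out, the last holds). Time passes only in rows, so rows that repeat a pose let the fingers close. It gives the time, the measured TCP pose, the force, the opening and the grip force at its end, in the units of the state.
- robot.observe(): the state, without advancing time (a new reading comes with each control period).
- robot.read_camera(name): name is "scene" or "top" or "wrist"; returns a dict with "image" (480x640x3 uint8, red, green, blue), "range_z" (480x640 float32, m along the optical axis (not along the pixel's ray), 0 where there is no reading), "vfov" (degrees; the focal length in pixels is half the picture's height over the tangent of half this angle, whatever the lens; pixels are square), "cx", "cy" (the principal point, pixels), "extrinsics" (4x4, takes a point from camera to world coordinates); the wrist camera has in their place "hand_eye" (4x4, takes a point from camera to tool coordinates, whose origin is the TCP and whose axes are the flange's). Camera axes: x right, y up, looking along -z (the intrinsics and any distortion apply to the point x, -y, -z); pixel columns grow to the right and rows downward; lengths in m; the calibration is good to about 2 mm. A picture is of the moment at which its call begins: read the wrist's pose just before it.
- robot.hand_in(): hands the job in; it is judged then, once.
The state is a dict: "time": time; "qpos": joint angles; "qvel": joint speeds; "joint_efforts": joint torques, N m; "tool_pos": TCP position; "tool_rot": TCP orientation; "contact_force": force on the tool from outside, world axes, zero at the start; "torque": the same for the moment, N m; "opening": finger opening in m; "grip_force": force on a finger pad.
Only numpy, scipy, OpenCV 4.12 (cv2) and the standard library are available. Lean on these libraries where they do the work, as an engineer would, in place of code of your own. Each camera call takes 0.05 s, during which the arm holds its last target. There are 200 camera calls.

## Task

Fit the white reagent trough to the plate dispenser: first press the red mushroom of the yellow stop box right down until it latches and stays down by itself, so that the deck cannot move. With the stop still latched, lower the trough (do not drop it) into the dispenser's blue metal V cradle, V in V, with its two end walls hanging just beyond the ends of the cradle, so that it lies fully home, level and along the cradle, and let it go. Last, turn the mushroom clockwise to reset it, so that it springs fully up again and stays up, and leave the tube rack, the wash bottle and the loose microplate where they stand.

Things in the scene. Friction and masses are not known exactly. Their poses are not given: they have to be found in the camera images.
- stop_box: Yellow and grey box, 72 x 72 x 56 mm high, screwed to the bench; origin at the centre of its underside, z up. Mid-top stands a red mushroom, a round 40 mm head with upright fluted sides. When up: gap under the head 12 mm above a flat 2 mm ring on the box, sides to grip 75 to 88 mm above the bench, crown at 94.5 mm. All of it comes down with the press.
- stop_top (a point): Centre of the mushroom's top, on its axis, z up; it goes down and turns with the mushroom. 94.5 mm above the bench when up, about 88.5 mm when latched.
- stop_head (a joint): How far the mushroom is pressed down, m: 0 up, 0.009 hard against its stop. A spring pushes up with 6 N at first, 14 N at the bottom. Pressed past 0.006 it latches: let go, it stays at about 0.006. Turned far enough clockwise while latched, it is freed and the spring (about 12 N) lifts it back to 0 unless something holds it down.
- stop_knob (a joint): Turn of the mushroom, rad, growing clockwise seen from above: 0 at rest, 0.95 at its end stop. It springs back to 0 when let go (0.05 to 0.2 N m). The latch frees about two thirds of the way, felt as the head pushing up. Turned back while still held down, it latches again.
- trough_center (a point): Centre, half-way up, of the loose white trough (about 70 g), 124 long (x) x 48 wide (y) x 46 mm high (z up), upright on the bench. 90 degree V section with its line 19 mm below this point; upright long rims, 3 to 23 mm above this point, are the place to grip across the width. End walls, 3 mm thick, 118 mm apart inside, reach 4 mm below the V as feet. Either way round will do.
- cradle_seat (a point): Where trough_center lies when the trough is home and centred in the fixed V cradle, 61 mm above the bench; x along the V, y across, z up. Blue metal 90 degree V, open upwards, 100 long x 36 mm wide; V line 19 mm and edges 3 mm below this point, deck 31 mm below. On the +y side a plate begins 107 mm off and the dispensing head from 137 mm off, 44 mm up; other sides free.
- dispenser: Low white plate dispenser, fixed, 320 (x) x 340 mm (y), with an aluminium deck 30 mm above the bench and a 200 mm tower on its +y side; origin at the centre of its underside, z up. The V cradle runs along its x axis, 115 mm to the -y side of the origin.
- tube_rack: Bystander: orange tube rack, 130 x 68 x 45 mm high, tubes up to 55 mm; origin at the centre of its underside, x along its length.
- wash_bottle: Bystander: white wash bottle, 60 mm across, 150 mm tall; origin at the centre of its underside.
- microplate: Bystander: loose 24-well plate, 128 x 86 x 20 mm, yellow wells; origin at the centre of its underside, x along its length.
Mind the look-alikes: they are no part of the job. What is shaped like the part that bears trough_center but turquoise is not meant.

How it is judged:
By the outcome, as a careful person would: the job done as asked, in the order asked, and still so for the second after the job is handed in, with the robot touching nothing.
It also fails if it takes over 67 s, if anything falls off the work surface, if the arm or the gripper's body presses on something with over 40 N, if the wrist force passes 120 N, or if a joint passes its speed limit or range.

## Working session

There is one attempt and no reset: what is moved stays moved. The work goes in short steps, Python scripts to look and compute and a tool call to move; the robot and the scene stay as the last step left them, time stands still between calls to the robot, and variables do not carry over. Pictures are saved under pics/ and viewed, at most 12 in all, crops included, and the job is handed in when it is done.

Besides the shell and the picture viewer there is one more tool, called after "Request:" in YAML: its name, and indented under it one key for each argument. move_arm: Moves the arm, as the interface text tells. Shifts and turns lie within -1 to 1; 1 stands for 0.1 m of shift or pi rad of turn. Its arguments: {"type":"object","properties":{"motion":{"type":"array"},"fingers":{"type":"number"},"newtons":{"type":"number"}},"required":["motion"]}

```bash
mkdir -p pics; ls
cat > h.py <<'E'
import numpy as np, cv2
from cell import robot
def K(c):
    f=240/np.tan(np.radians(c['vfov'])/2); return f
def shot(n):
    s=robot.observe(); c=robot.read_camera(n); 
    if 'extrinsics' in c: E=np.array(c['extrinsics'])
    else:
        from scipy.spatial.transform import Rotation as R
        T=np.eye(4); T[:3,:3]=R.from_euler('xyz',s['tool_rot']).as_matrix(); T[:3,3]=s['tool_pos']; E=T@np.array(c['hand_eye'])
    c['E']=E; return c
def plane(c,u,v,z):
    f=K(c); d=c['E'][:3,:3]@np.array([(u-c['cx'])/f,-(v-c['cy'])/f,-1]); o=c['E'][:3,3]
    return o+d*(z-o[2])/d[2]
def cloud(c):
    f=K(c); v,u=np.mgrid[:480,:640]; r=c['range_z']
    P=np.stack([(u-c['cx'])/f*r,-(v-c['cy'])/f*r,-r],-1); W=P@c['E'][:3,:3].T+c['E'][:3,3]; W[r==0]=np.nan; return W
def save(c,n,crop=None,s=1):
    im=c['image'][:,:,::-1]
    if crop: a,b,d,e=crop; im=im[b:e,a:d]
    cv2.imwrite('pics/'+n,cv2.resize(im,None,fx=s,fy=s))
E
python3 - <<'E'
from h import *
for n in ('top','scene','wrist'):
    c=shot(n); save(c,n+'0.png'); np.savez(n+'0.npz',**{k:v for k,v in c.items()}); print(n,{k:v for k,v in c.items() if k not in('image','range_z')})
print(robot.observe())
E
```

```text
pics
top {'vfov': 51.854695466677015, 'cx': 318.3125206595321, 'cy': 236.03252444707297, 'extrinsics': array([[ 0.01202153,  0.99304747, -0.11709916,  0.45469286],
       [-0.99982078,  0.01022469, -0.0159333 , -0.06951276],
       [-0.01462522,  0.11726972,  0.9929924 ,  1.20701338],
       [ 0.        ,  0.        ,  0.        ,  1.        ]]), 'E': array([[ 0.01202153,  0.99304747, -0.11709916,  0.45469286],
       [-0.99982078,  0.01022469, -0.0159333 , -0.06951276],
       [-0.01462522,  0.11726972,  0.9929924 ,  1.20701338],
       [ 0.        ,  0.        ,  0.        ,  1.        ]])}
scene {'vfov': 56.123875078666494, 'cx': 328.50978763453975, 'cy': 239.8279446475415, 'extrinsics': array([[-0.74928115, -0.42015158,  0.5119086 ,  1.1084439 ],
       [ 0.66217957, -0.46387888,  0.58850199,  0.54026513],
       [-0.00979645,  0.77992886,  0.62579149,  0.72047848],
       [ 0.        ,  0.        ,  0.        ,  1.        ]]), 'E': array([[-0.74928115, -0.42015158,  0.5119086 ,  1.1084439 ],
       [ 0.66217957, -0.46387888,  0.58850199,  0.54026513],
       [-0.00979645,  0.779
[... 884 characters left out ...]
'time': 0.15, 'qpos': array([ 1.09799484e+00,  3.42577194e-01,  1.52474741e+00,  2.23010867e-05,
        1.27538790e+00, -1.46017215e-01]), 'qvel': array([ 5.09368598e-04, -2.30556796e-03, -3.11331830e-03, -8.50704587e-05,
       -4.54524069e-04,  1.56301764e-04]), 'joint_efforts': array([ 1.66101949e-03, -4.31470299e+01, -2.44352084e+01,  7.16511277e-02,
        5.35804708e-02, -5.10977850e-05]), 'tool_pos': array([0.16836359, 0.49694694, 0.19921461]), 'tool_rot': array([-3.14048782e+00, -1.84037681e-04,  2.81480178e+00]), 'contact_force': array([ 0.59555422, -1.02384863,  0.47603204]), 'torque': array([0.00210444, 0.06278994, 0.03087847]), 'grip_force': 0.0, 'opening': 0.09175179634360804}
```

View pics/top0.png

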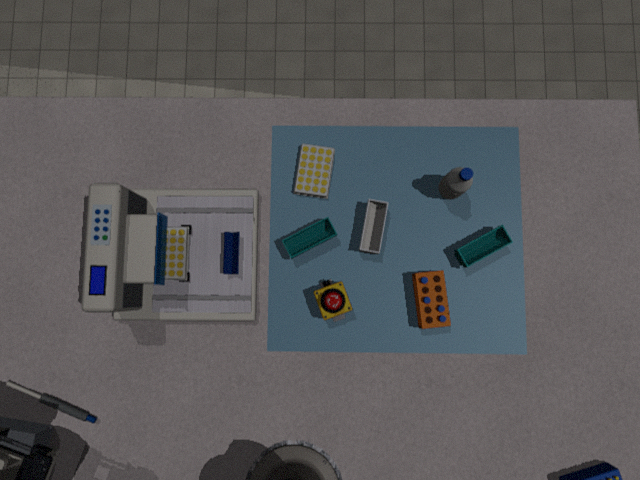

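View pics/scene0.png

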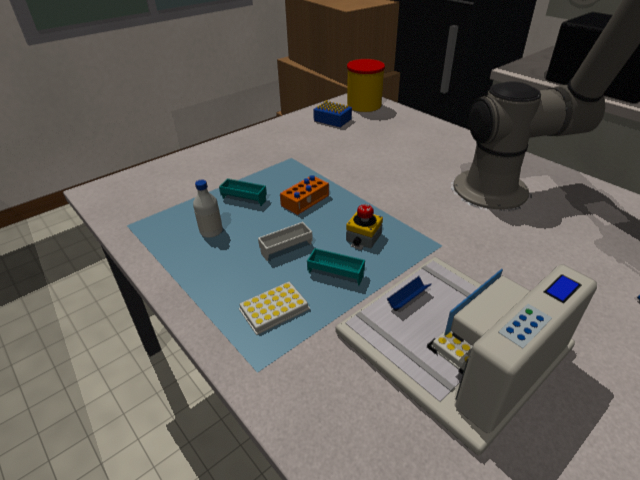

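Candidates in the top view: white trough at (374,226), turquoise troughs at (309,238) and (483,246). Only the white one fits the description. The stop box is at (333,300), the blue V cradle at (231,252), the microplate at (315,170), the rack at (432,299) and the bottle at (458,182). Next I measure these positions and make one enlarged crop to confirm.

```bash
cat > m.py <<'E'
from h import *
c=shot('top'); W=cloud(c); im=c['image']; hsv=cv2.cvtColor(im,cv2.COLOR_RGB2HSV)
save(c,'crop.png',(210,130,410,330),3)
def rect(mask,box,z,name):
    m=np.zeros((480,640),np.uint8); a,b,d,e=box; m[b:e,a:d]=mask[b:e,a:d]
    cs,_=cv2.findContours(m,cv2.RETR_EXTERNAL,cv2.CHAIN_APPROX_NONE); k=max(cs,key=cv2.contourArea)
    P=np.array([plane(c,*p[0],z)[:2] for p in k],np.float32)
    r=cv2.minAreaRect(P*1000); print(name,np.round(r[0],1),np.round(r[1],1),round(r[2],1),'maxz',np.nanpercentile(W[:,:,2][m>0],[5,50,95]).round(3))
h,s,v=cv2.split(hsv); Z=W[:,:,2]
white=((s<60)&(v>70)).astype(np.uint8)
rect(((Z>0.03)).astype(np.uint8),(350,190,395,262),0.046,'trough')
rect(((h>105)&(h<130)&(s>120)).astype(np.uint8),(215,220,247,285),0.058,'cradle')
rect((((h<8)|(h>172))&(s>120)).astype(np.uint8),(310,275,360,325),0.09,'mush')
rect(((Z>0.04)).astype(np.uint8),(310,275,360,325),0.056,'box')
rect((Z>0.012).astype(np.uint8),(280,210,342,265),0.046,'turq')
rect((Z>0.01).astype(np.uint8),(285,135,342,205),0.02,'plate')
rect((Z>0.03).astype(np.uint8),(405,262,455,335),0.045,'rack')
E
python3 m.py
```

```text
trough [ 616.5 -181.7] [ 48.7 125.7] 79.9 maxz [0.031 0.045 0.049]
cradle [549.5 153.9] [96.6 33.9] 0.1 maxz [0.042 0.05  0.059]
mush [441.2 -85.3] [42.  40.3] 31.8 maxz [0.057 0.091 0.096]
box [440.4 -85.9] [71.6 71.6] 21.0 maxz [0.052 0.058 0.095]
turq [587.9 -30.1] [ 50.2 123.8] 27.4 maxz [0.013 0.024 0.048]
plate [757.7 -37.9] [ 81.4 124.9] 82.2 maxz [0.016 0.02  0.024]
rack [ 446.1 -317.8] [129.6  69.3] 6.9 maxz [0.041 0.045 0.054]
```

View pics/crop.png

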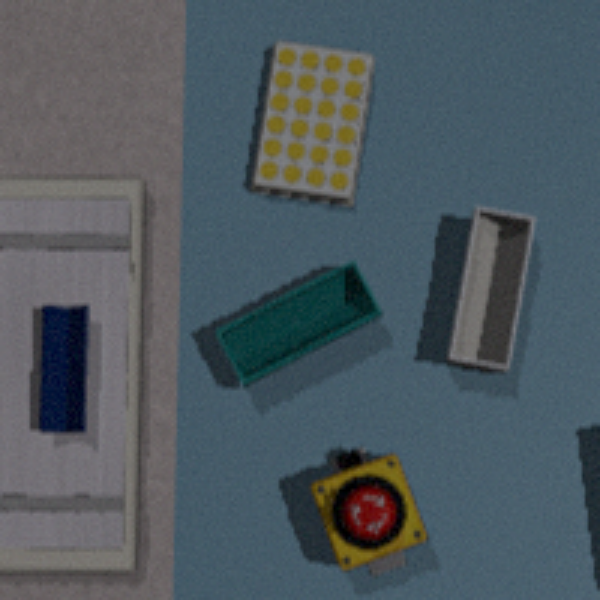

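The crop shows the white trough at (492,288), away from the turquoise one at (300,322), with the red mushroom at (372,512). I move to the stop with the fingers shut.

Request:
move_arm:
  motion:
    - [-0.89, -0.93, 0, 0, 0, 0]
    - [-0.89, -0.93, 0, 0, 0, 0]
    - [-0.89, -0.93, 0, 0, 0, 0]
  fingers: -1
  newtons: 10

```text
time: 0.57
tool_pos: [0.2239, 0.3778, 0.1997]
tool_rot: [-3.141, 0.0, 2.811]
contact_force: [-0.5, 0.6, -0.2]
opening: 0.0664
grip_force: 0.0
```

Request:
move_arm:
  motion:
    - [-0.89, -0.93, 0, 0, 0, 0]
    - [-0.89, -0.93, 0, 0, 0, 0]
    - [-0.89, -0.93, 0, 0, 0, 0]

```text
time: 0.95
tool_pos: [0.2788, 0.2618, 0.1999]
tool_rot: [3.141, 0.001, 2.809]
contact_force: [-0.9, 0.7, 0.1]
opening: 0.0366
grip_force: 0.0
```

Request:
move_arm:
  motion:
    - [-0.89, -0.93, 0, 0, 0, 0]
    - [-0.89, -0.93, 0, 0, 0, 0]
    - [-0.89, -0.93, 0, 0, 0, 0]

```text
time: 1.32
tool_pos: [0.3336, 0.1453, 0.1999]
tool_rot: [3.141, 0.001, 2.809]
contact_force: [0.8, 0.4, 0.1]
opening: 0.0064
grip_force: 0.0
```

Request:
move_arm:
  motion:
    - [-0.89, -0.93, 0, 0, 0, 0]
    - [-0.89, -0.93, 0, 0, 0, 0]
    - [-0.89, -0.93, 0, 0, 0, 0]

```text
time: 1.7
tool_pos: [0.388, 0.0293, 0.1996]
tool_rot: [3.141, 0.001, 2.811]
contact_force: [-0.9, 0.0, -1.0]
opening: 0.0005
grip_force: 0.0
```

Request:
move_arm:
  motion:
    - [-0.89, -0.93, 0, 0, 0, 0]
    - [-0.89, -0.93, 0, 0, 0, 0]
    - [-0.89, -0.93, 0, 0, 0, 0]
    - [-0.89, -0.93, 0, 0, 0, 0]

```text
time: 2.2
tool_pos: [0.4406, -0.0839, 0.1993]
tool_rot: [3.141, -0.002, 2.816]
contact_force: [0.3, 0.2, -0.7]
opening: 0.0003
grip_force: 0.0
```

```bash
cat > d.py <<'E'
from h import *
import sys
def go(x,y,z,yaw=None):
    s=robot.observe(); p=s['tool_pos']; w=s['tool_rot'][2]; d=np.array([x,y,z])-p
    t=[np.cos(w)*d[0]+np.sin(w)*d[1], np.sin(w)*d[0]-np.cos(w)*d[1], -d[2]]
    print('move',np.round(np.array(t)*10,3),'rz',None if yaw is None else round((w-yaw)/np.pi,3),'at',p.round(4),s['tool_rot'].round(3),'t',s['time'],'F',s['contact_force'].round(1))
if __name__=='__main__': go(*map(float,sys.argv[1:]))
E
cat > w.py <<'E'
from h import *
c=shot('wrist'); W=cloud(c); h,s,v=cv2.split(cv2.cvtColor(c['image'],cv2.COLOR_RGB2HSV))
m=(((h<8)|(h>172))&(s>120)&(W[:,:,2]>.06)).astype(np.uint8)
cs,_=cv2.findContours(m,cv2.RETR_EXTERNAL,cv2.CHAIN_APPROX_NONE); k=max(cs,key=cv2.contourArea)
z=np.nanmax(np.where(m>0,W[:,:,2],0)); (u,vv),r=cv2.minEnclosingCircle(k); print(u,vv,r,plane(c,u,vv,.088),np.nanpercentile(W[:,:,2][m>0],[50,90,97]))
E
python3 w.py; python3 d.py .4407 -.0855 .11
```

```text
314.83099365234375 224.93426513671875 27.185163497924805 [ 0.4410486  -0.08599059  0.088     ] [0.09205354 0.09358643 0.09413995]
move [-0.009 -0.017  0.894] rz None at [ 0.4404 -0.0836  0.1994] [ 3.141e+00 -1.000e-03  2.817e+00] t 2.25 F [0.7 0.2 0. ]
```

Request:
move_arm:
  motion:
    - [-0.01, -0.02, 0.5, 0, 0, 0]
    - [-0.01, -0.02, 0.95, 0, 0, 0]
    - [-0.01, -0.02, 0.95, 0, 0, 0]
    - [-0.01, -0.02, 0.95, 0, 0, 0]

```text
time: 2.75
tool_pos: [0.4419, -0.0874, 0.1063]
tool_rot: [3.141, 0.002, 2.816]
contact_force: [0.5, 0.0, 1.1]
opening: 0.0005
grip_force: 0.0
```

Request:
move_arm:
  motion:
    - [0, 0, 0.09, 0, 0, 0]
    - [0, 0, 0.13, 0, 0, 0]
    - [0, 0, 0.16, 0, 0, 0]
    - [0, 0, 0.18, 0, 0, 0]
    - [0, 0, 0.19, 0, 0, 0]
    - [0, 0, 0.19, 0, 0, 0]

```text
time: 3.5
tool_pos: [0.441, -0.0882, 0.0857]
tool_rot: [3.141, -0.0, 2.815]
contact_force: [-0.6, 0.4, -0.6]
opening: 0.0005
grip_force: 0.0
```

Run:
```python
from h import *
c=shot('wrist'); save(c,'w1.png'); print(robot.observe()['contact_force'],robot.observe()['tool_pos'])
```

```text
[ 0.38513177  0.33823227 -0.12032674] [ 0.44103685 -0.08824565  0.08572311]
```

View pics/w1.png

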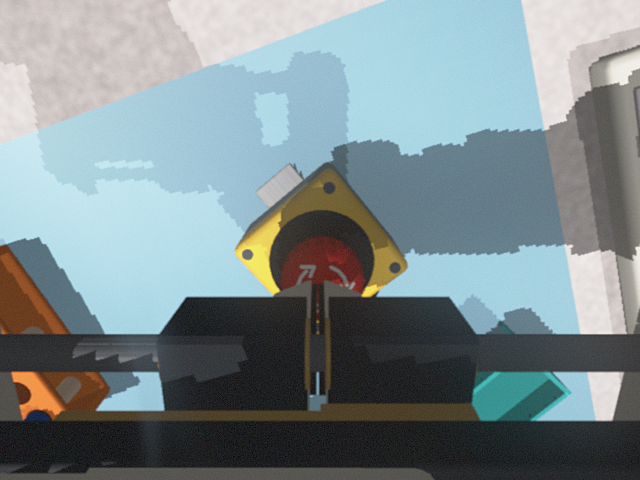

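The fingertips at (317,292) are over the red head at (327,270), with no force felt yet. I check the heights by depth.

Run:
```python
from h import *
c=shot('wrist'); W=cloud(c)
E=np.linalg.inv(c['E']);f=K(c)
for p in ([.441,-.088,.0857],[.441,-.086,.0885]):
    q=E[:3,:3]@np.array(p)+E[:3,3]; print(c['cx']-f*q[0]/q[2], c['cy']+f*q[1]/q[2])
for u,v in ((300,270),(325,250),(325,270),(345,285),(312,292),(325,292),(318,300),(300,310),(340,310),(330,200),(260,255)): print(u,v,W[v,u].round(4),c['image'][v,u])
```

```text
318.3290192151758 280.7552517349339
322.3347418396615 281.7569003562625
300 270 [ 0.4306 -0.0934  0.0923] [95 34 28]
325 250 [ 0.4257 -0.0796  0.0906] [94 30 22]
325 270 [ 0.434  -0.0824  0.0933] [93 30 21]
345 285 [ 0.4441 -0.076   0.0932] [139 118 109]
312 292 [ 0.4309 -0.0874  0.1208] [38 31 32]
325 292 [ 0.4313 -0.0821  0.1238] [92 90 82]
318 300 [ 0.4472 -0.0903  0.0933] [72 37 34]
300 310 [ 0.4053 -0.0805  0.1895] [40 37 40]
340 310 [ 0.4084 -0.0724  0.1889] [38 37 35]
330 200 [ 0.4114 -0.0712  0.055 ] [118 100  56]
260 255 [ 0.4279 -0.1173  0.056 ] [243 232 101]
```

Request:
move_arm:
  motion:
    - [0, 0, 0.03, 0, 0, 0]
    - [0, 0, 0.06, 0, 0, 0]
    - [0, 0, 0.06, 0, 0, 0]

```text
time: 3.98
tool_pos: [0.4408, -0.0881, 0.0794]
tool_rot: [3.142, -0.001, 2.815]
contact_force: [-0.3, 0.8, 0.4]
opening: 0.0006
grip_force: 0.0
```

Run:
```python
from h import *
c=shot('wrist'); W=cloud(c); print(robot.observe())
for u in (311,318,324): print(u,[(v,W[v,u].round(3).tolist(),c['image'][v,u].tolist()) for v in range(270,312,4)])
save(c,'w2.png',(240,150,400,330),4)
```

```text
{'time': 4.025, 'qpos': array([-3.68157956e-01,  3.54062486e-01,  1.89019471e+00,  1.12705859e-04,
        8.97818244e-01, -1.61221342e+00]), 'qvel': array([ 5.37686164e-05, -1.79316935e-03, -2.44540440e-03, -4.52843167e-04,
        9.44695735e-04,  1.64019653e-03]), 'joint_efforts': array([-1.16369934e-03, -3.78504395e+01, -1.85810190e+01, -3.10916291e-02,
        7.05300202e-02,  7.27054726e-05]), 'tool_pos': array([ 0.44087651, -0.08814644,  0.07951828]), 'tool_rot': array([ 3.14148464e+00, -4.78729466e-04,  2.81478154e+00]), 'contact_force': array([ 0.20494822, -0.04143625, -0.10789258]), 'torque': array([-0.00039813,  0.00261653, -0.01300082]), 'grip_force': 0.0, 'opening': 0.0005503602988935373}
311 [(270, [0.43, -0.088, 0.093], [98, 73, 70]), (274, [0.431, -0.088, 0.094], [112, 105, 100]), (278, [0.433, -0.089, 0.094], [116, 114, 111]), (282, [0.429, -0.087, 0.108], [97, 80, 75]), (286, [0.429, -0.087, 0.112], [76, 72, 67]), (290, [0.43, -0.087, 0.115], [76, 70, 68]), (294, [0.431, -0.088, 0.115], [59, 59, 53]), (298, [0.431, -0.088, 0.119], [62, 56, 56]), (302, [0.431, -0.088
[... 411 characters left out ...]
, 0.094], [61, 39, 34]), (298, [0.443, -0.089, 0.094], [56, 29, 22]), (302, [0.445, -0.09, 0.093], [63, 41, 38]), (306, [0.447, -0.09, 0.094], [60, 32, 31]), (310, [0.449, -0.091, 0.093], [66, 62, 59])]
324 [(270, [0.431, -0.082, 0.093], [99, 37, 32]), (274, [0.433, -0.083, 0.093], [98, 40, 34]), (278, [0.435, -0.083, 0.093], [97, 33, 28]), (282, [0.431, -0.082, 0.107], [90, 77, 70]), (286, [0.431, -0.082, 0.112], [76, 74, 66]), (290, [0.432, -0.083, 0.114], [73, 69, 63]), (294, [0.432, -0.083, 0.116], [73, 71, 65]), (298, [0.432, -0.083, 0.12], [62, 61, 55]), (302, [0.433, -0.083, 0.122], [72, 68, 64]), (306, [0.432, -0.083, 0.127], [56, 54, 51]), (310, [0.432, -0.083, 0.13], [58, 58, 55])]
```

View pics/w2.png

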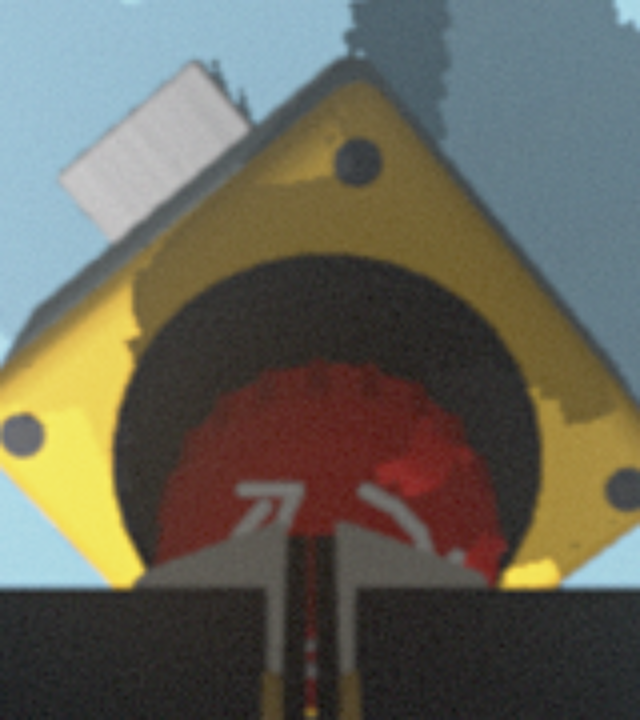

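The tips hang in view at about row 280, roughly 0.10 m high, so the closed fingertips end well above the reported TCP. I go down in small steps and watch the force.

Request:
move_arm:
  motion:
    - [0, 0, 0.02, 0, 0, 0]
    - [0, 0, 0.04, 0, 0, 0]
    - [0, 0, 0.04, 0, 0, 0]

```text
time: 4.4
tool_pos: [0.4409, -0.0882, 0.0755]
tool_rot: [3.141, -0.0, 2.815]
contact_force: [-0.0, -0.8, -1.1]
opening: 0.0004
grip_force: 0.0
```

Request:
move_arm:
  motion:
    - [0, 0, 0.02, 0, 0, 0]
    - [0, 0, 0.04, 0, 0, 0]
    - [0, 0, 0.04, 0, 0, 0]

```text
time: 4.78
tool_pos: [0.4409, -0.0881, 0.0715]
tool_rot: [3.141, -0.0, 2.815]
contact_force: [-0.0, -1.0, -0.3]
opening: 0.0007
grip_force: 0.0
```

Run:
```python
from h import *
print(robot.pinch_z,[a for a in dir(robot) if a[0]!='_'])
```

```text
0.0188 ['IKError', 'hand_in', 'observe', 'pinch_z', 'read_camera']
```

Request:
move_arm:
  motion:
    - [0, 0, 0.02, 0, 0, 0]
    - [0, 0, 0.04, 0, 0, 0]
    - [0, 0, 0.04, 0, 0, 0]

```text
time: 5.15
tool_pos: [0.4409, -0.0882, 0.0675]
tool_rot: [3.141, -0.0, 2.815]
contact_force: [-0.3, -0.4, -0.4]
opening: 0.0007
grip_force: 0.0
```

Run:
```python
from h import *
c=shot('wrist'); W=cloud(c)
for u in (311,324): print(u,[(v,W[v,u].round(3).tolist()) for v in range(262,304,4)])
c=shot('scene'); save(c,'s1.png',(270,120,470,270),4)
```

```text
311 [(262, [0.424, -0.085, 0.088]), (266, [0.424, -0.086, 0.091]), (270, [0.426, -0.086, 0.092]), (274, [0.427, -0.087, 0.093]), (278, [0.429, -0.087, 0.093]), (282, [0.429, -0.087, 0.096]), (286, [0.429, -0.087, 0.101]), (290, [0.429, -0.087, 0.105]), (294, [0.431, -0.088, 0.104]), (298, [0.43, -0.087, 0.109]), (302, [0.431, -0.087, 0.112])]
324 [(262, [0.425, -0.08, 0.089]), (266, [0.426, -0.081, 0.09]), (270, [0.427, -0.081, 0.093]), (274, [0.429, -0.082, 0.092]), (278, [0.431, -0.082, 0.092]), (282, [0.431, -0.082, 0.096]), (286, [0.431, -0.082, 0.1]), (290, [0.431, -0.082, 0.104]), (294, [0.433, -0.083, 0.103]), (298, [0.432, -0.083, 0.108]), (302, [0.432, -0.083, 0.112])]
```

View pics/s1.png

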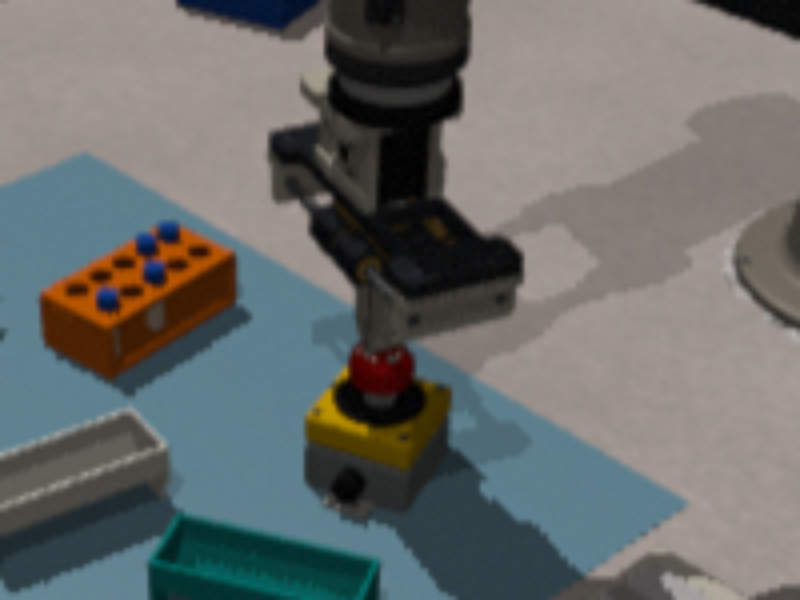

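The scene view shows the tips just at the crown at (385,348), with the head still up. I press on.

Request:
move_arm:
  motion:
    - [0, 0, 0.02, 0, 0, 0]
    - [0, 0, 0.04, 0, 0, 0]
    - [0, 0, 0.04, 0, 0, 0]

```text
time: 5.62
tool_pos: [0.4414, -0.0883, 0.0643]
tool_rot: [3.142, 0.001, 2.815]
contact_force: [-1.2, 0.2, 7.3]
opening: 0.0004
grip_force: 3.4
```

Request:
move_arm:
  motion:
    - [0, 0, 0.02, 0, 0, 0]
    - [0, 0, 0.03, 0, 0, 0]
    - [0, 0, 0.03, 0, 0, 0]

```text
time: 6.0
tool_pos: [0.4415, -0.0885, 0.0617]
tool_rot: [-3.142, 0.002, 2.815]
contact_force: [-2.8, 0.5, 10.3]
opening: 0.0006
grip_force: 5.5
```

Request:
move_arm:
  motion:
    - [0, 0, 0.02, 0, 0, 0]
    - [0, 0, 0.035, 0, 0, 0]
    - [0, 0, 0.035, 0, 0, 0]

```text
time: 6.38
tool_pos: [0.4417, -0.0884, 0.0583]
tool_rot: [3.142, 0.002, 2.815]
contact_force: [-2.6, 1.1, 12.4]
opening: 0.0006
grip_force: 6.4
```

Request:
move_arm:
  motion:
    - [0, 0, 0.015, 0, 0, 0]
    - [0, 0, 0.015, 0, 0, 0]
    - [0, 0, -0.5, 0, 0, 0]
    - [0, 0, -0.9, 0, 0, 0]
    - [0, 0, -0.9, 0, 0, 0]
    - [0, 0, -0.9, 0, 0, 0]
  fingers: 0.4

```text
time: 7.12
tool_pos: [0.4405, -0.088, 0.1466]
tool_rot: [3.141, -0.001, 2.815]
contact_force: [-0.4, 0.2, -0.4]
opening: 0.0556
grip_force: 0.0
```

```bash
python3 w.py
python3 - <<'E'
from h import *
c=shot('wrist'); save(c,'w3.png'); s=robot.observe(); print(s['opening'])
W=cloud(c); m=np.isfinite(W[:,:,2])
from scipy.spatial.transform import Rotation as R
T=R.from_euler('xyz',s['tool_rot']).as_matrix(); L=(W-s['tool_pos'])@T
# finger points in tool frame: near TCP laterally
k=m&(abs(L[:,:,0])<.02)&(abs(L[:,:,1])<.08)&(L[:,:,2]<.03)
for y0 in np.arange(-.08,.08,.01):
    q=L[k&(L[:,:,1]>=y0)&(L[:,:,1]<y0+.01)]
    if len(q): print(y0.round(2),len(q),np.percentile(q[:,2],[0,50,95,100]).round(4))
E
python3 d.py .6165 -.182 .2 2.965
```

```text
320.2142333984375 240.940185546875 32.09128952026367 [ 0.4387813  -0.08571961  0.088     ] [0.08642414 0.08783477 0.08855398]
0.062295211794647504
-0.08 542 [-0.0997 -0.0962 -0.0945 -0.0938]
-0.07 31 [-0.1161 -0.1155 -0.1149 -0.1148]
-0.06 415 [-0.1168 -0.1157 -0.1149 -0.1145]
-0.05 1130 [-0.1171 -0.0604 -0.0388 -0.0335]
-0.04 5052 [-0.1172 -0.0781 -0.0331 -0.0256]
-0.03 34 [-0.0729 -0.0395 -0.0299 -0.0288]
0.02 778 [-0.0739 -0.0455 -0.0283 -0.0261]
0.03 3470 [-0.113  -0.075  -0.035  -0.0258]
0.04 656 [-0.0698 -0.0526 -0.0377 -0.0335]
0.07 564 [-0.1006 -0.0969 -0.0947 -0.0936]
move [-1.972 -0.325 -0.541] rz -0.048 at [ 0.4402 -0.0879  0.1459] [ 3.141e+00 -3.000e-03  2.815e+00] t 7.225 F [-0.8  0.  -0.2]
```

View pics/w3.png

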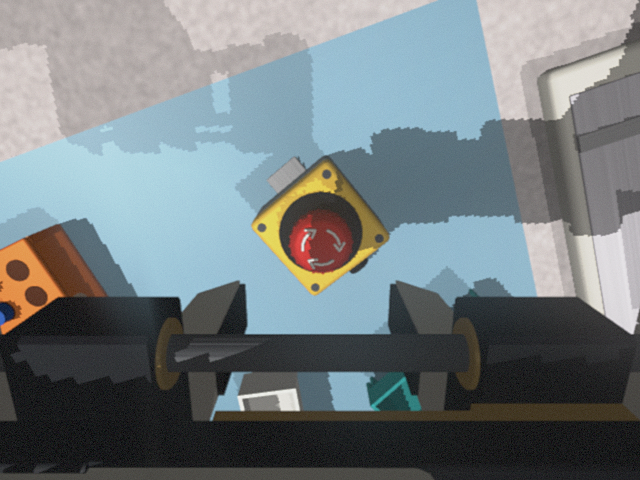

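Latched: the head top is now 88 mm, seen up at (320,240). The fingertips end about 27 mm behind the reported TCP (depth and force agree), so I allow for that. Next is the trough.

Request:
move_arm:
  motion:
    - [-0.99, -0.16, 0, 0, 0, 0]
    - [-0.99, -0.16, 0, 0, 0, 0]
    - [-0.99, -0.16, 0, 0, 0, 0]
  fingers: 0.6

```text
time: 7.6
tool_pos: [0.5305, -0.136, 0.1452]
tool_rot: [3.141, -0.002, 2.814]
contact_force: [-0.5, 0.4, 0.1]
opening: 0.0731
grip_force: 0.0
```

Request:
move_arm:
  motion:
    - [-0.98, -0.16, 0, 0, 0, -0.048]
    - [-0.98, -0.16, 0, 0, 0, -0.048]
    - [-0.98, -0.16, 0, 0, 0, -0.048]
    - [-0.98, -0.16, 0, 0, 0, -0.048]

```text
time: 8.1
tool_pos: [0.6158, -0.1808, 0.1462]
tool_rot: [3.141, -0.003, 2.966]
contact_force: [-0.4, 0.6, -0.0]
opening: 0.0732
grip_force: 0.0
```

```bash
cat > t.py <<'E'
from h import *
import sys
zt=float(sys.argv[1]) if len(sys.argv)>1 else .046
c=shot('wrist'); W=cloud(c); s=robot.observe()
h,S,v=cv2.split(cv2.cvtColor(c['image'],cv2.COLOR_RGB2HSV))
m=((S<60)&(W[:,:,2]>zt-.012)&(W[:,:,2]<zt+.008)).astype(np.uint8)
m=cv2.morphologyEx(m,cv2.MORPH_OPEN,np.ones((2,2)))
n,l,st,_=cv2.connectedComponentsWithStats(m); i=1+np.argmax(st[1:,4]); 
v,u=np.nonzero(l==i); P=np.array([plane(c,a,b,zt)[:2] for a,b in zip(u,v)],np.float32)*1000
print(st[i],cv2.minAreaRect(P),np.median(W[:,:,2][l==i]))
E
python3 t.py; python3 d.py .6165 -.182 .0 2.965
python3 - <<'E'
from h import *
save(shot('wrist'),'w4.png')
E
```

```text
[ 281  144   71  168 2583] ((619.23486328125, -182.1134490966797), (47.899173736572266, 124.27323150634766), 79.8341293334961) nan
move [-0.008 -0.011  1.467] rz 0.0 at [ 0.6159 -0.1808  0.1467] [ 3.141e+00 -2.000e-03  2.966e+00] t 8.15 F [-0.3  1.  -0.7]
```

View pics/w4.png

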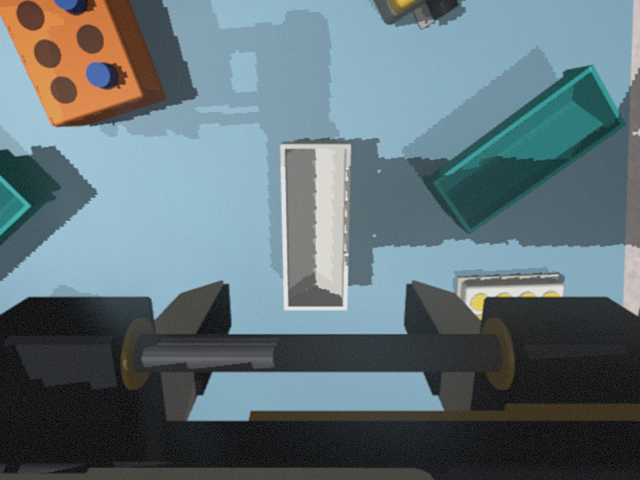

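The wrist view shows the white trough at (315,226), centred and parallel between the fingers. I descend.

Request:
move_arm:
  motion:
    - [-0.02, -0.01, 0.5, 0, 0, 0]
    - [-0.02, -0.01, 0.9, 0, 0, 0]
    - [-0.02, -0.01, 0.9, 0, 0, 0]

```text
time: 8.57
tool_pos: [0.6163, -0.1816, 0.0546]
tool_rot: [3.14, -0.007, 2.966]
contact_force: [-0.4, 0.3, 1.1]
opening: 0.0736
grip_force: 0.0
```

Request:
move_arm:
  motion:
    - [0, 0, 0.2, 0, 0, 0]
    - [0, 0, 0.4, 0, 0, 0]
    - [0, 0, 0.55, 0, 0, 0]
    - [0, 0, 0.61, 0, 0, 0]
    - [0, 0, 0.61, 0, 0, 0]
    - [0, 0, 0.61, 0, 0, 0]

```text
time: 9.32
tool_pos: [0.6197, -0.1833, -0.0029]
tool_rot: [-3.141, 0.001, 2.966]
contact_force: [0.3, 0.8, 0.0]
opening: 0.0732
grip_force: 0.0
```

```bash
python3 d.py .618 -.182 -.006 2.965;python3 - <<'E'
from h import *
c=shot('wrist'); W=cloud(c); s=robot.observe()
save(c,'w5.png')
from scipy.spatial.transform import Rotation as R
T=R.from_euler('xyz',s['tool_rot']).as_matrix(); L=(W-s['tool_pos'])@T
for u in (195,215,420,440): print(u,[(v,L[v,u].round(3).tolist(),W[v,u,2].round(3)) for v in range(262,300,4)])
E
```

```text
move [0.019 0.01  0.031] rz 0.0 at [ 0.6197 -0.1833 -0.0029] [-3.141e+00  1.000e-03  2.966e+00] t 9.325 F [0.3 0.8 0. ]
195 [(262, [0.011, -0.058, -0.002], np.float64(-0.001)), (266, [0.009, -0.058, -0.003], np.float64(-0.0)), (270, [0.007, -0.058, -0.003], np.float64(0.0)), (274, [0.005, -0.058, -0.002], np.float64(-0.001)), (278, [0.003, -0.058, -0.003], np.float64(0.0)), (282, [0.001, -0.058, -0.003], np.float64(-0.0)), (286, [-0.001, -0.058, -0.004], np.float64(0.001)), (290, [0.011, -0.048, -0.036], np.float64(0.033)), (294, [0.011, -0.047, -0.04], np.float64(0.037)), (298, [0.011, -0.046, -0.043], np.float64(0.04))]
215 [(262, [0.011, -0.048, -0.002], np.float64(-0.001)), (266, [0.009, -0.048, -0.003], np.float64(0.001)), (270, [0.007, -0.049, -0.002], np.float64(-0.0)), (274, [0.005, -0.049, -0.003], np.float64(-0.0)), (278, [0.003, -0.049, -0.003], np.float64(-0.0)), (282, [0.011, -0.042, -0.028], np.float64(0.025)), (286, [0.011, -0.041, -0.032], np.float64(0.029)), (290, [0.011, -0.04, -0.036], np.float64(0.033)), (294, [0.011, -0.039, -0.04], np.float64(0.037)), (298, [0.0
[... 336 characters left out ...]
6)), (286, [0.012, 0.04, -0.034], np.float64(0.031)), (290, [0.011, 0.04, -0.036], np.float64(0.033)), (294, [0.011, 0.039, -0.04], np.float64(0.037)), (298, [0.01, 0.039, -0.04], np.float64(0.037))]
440 [(262, [0.01, 0.057, -0.002], np.float64(-0.001)), (266, [0.009, 0.057, -0.003], np.float64(-0.0)), (270, [0.006, 0.058, -0.002], np.float64(-0.0)), (274, [0.005, 0.058, -0.004], np.float64(0.001)), (278, [0.003, 0.058, -0.004], np.float64(0.001)), (282, [0.0, 0.058, -0.003], np.float64(-0.0)), (286, [-0.002, 0.058, -0.002], np.float64(-0.001)), (290, [0.011, 0.048, -0.036], np.float64(0.033)), (294, [0.011, 0.047, -0.039], np.float64(0.036)), (298, [0.011, 0.046, -0.043], np.float64(0.04))]
```

View pics/w5.png

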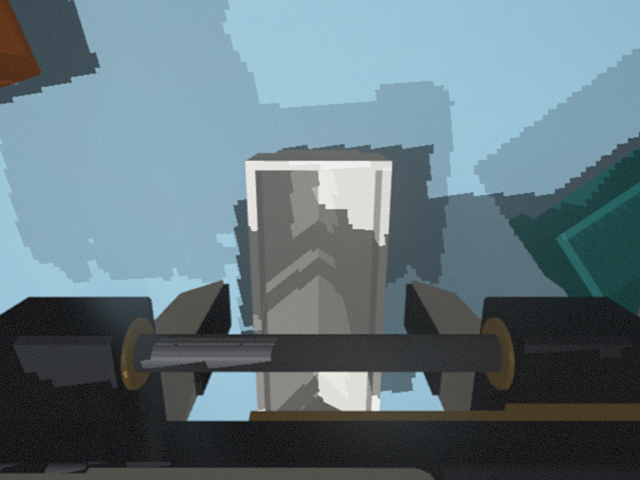

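The trough rims sit between the fingers (rims at columns 248 and 391, row 165), with the tips at about 24 mm. I grip.

Request:
move_arm:
  motion:
    - [0, 0, 0.01, 0, 0, 0]
    - [0, 0, 0.01, 0, 0, 0]
    - [0, 0, 0.01, 0, 0, 0]
    - [0, 0, 0.01, 0, 0, 0]
    - [0, 0, 0.01, 0, 0, 0]
    - [0, 0, 0.01, 0, 0, 0]
  fingers: -0.3
  newtons: 15

```text
time: 10.12
tool_pos: [0.6191, -0.1831, -0.0048]
tool_rot: [3.142, 0.0, 2.966]
contact_force: [-0.9, -0.1, 1.5]
opening: 0.0481
grip_force: 15.0
```

Request:
move_arm:
  motion:
    - [0, 0, -0.1, 0, 0, 0]
    - [0, 0, -0.5, 0, 0, 0]
    - [0, 0, -0.98, 0, 0, 0]
    - [0, 0, -0.98, 0, 0, 0]
    - [0, 0, -0.98, 0, 0, 0]

```text
time: 10.75
tool_pos: [0.6187, -0.1829, 0.093]
tool_rot: [3.141, -0.001, 2.966]
contact_force: [-0.4, -0.0, -1.5]
opening: 0.0479
grip_force: 15.0
```

```bash
python3 d.py .5495 .155 .1 3.1416
```

```text
move [ 1.273  3.206 -0.07 ] rz -0.056 at [ 0.6187 -0.1829  0.093 ] [ 3.141e+00 -1.000e-03  2.966e+00] t 10.75 F [-0.4 -0.  -1.5]
```

Request:
move_arm:
  motion:
    - [0.32, 0.8, 0, 0, 0, 0]
    - [0.32, 0.8, 0, 0, 0, 0]
    - [0.32, 0.8, 0, 0, 0, 0]

```text
time: 11.12
tool_pos: [0.6008, -0.0969, 0.0922]
tool_rot: [3.141, -0.002, 2.968]
contact_force: [-0.2, -0.1, -1.0]
opening: 0.0475
grip_force: 15.0
```

Request:
move_arm:
  motion:
    - [0.32, 0.8, 0, 0, 0, 0]
    - [0.32, 0.8, 0, 0, 0, 0]
    - [0.32, 0.8, 0, 0, 0, 0]

```text
time: 11.5
tool_pos: [0.584, -0.0139, 0.0927]
tool_rot: [-3.141, -0.001, 2.967]
contact_force: [-0.3, -0.6, -0.5]
opening: 0.0482
grip_force: 15.0
```

Request:
move_arm:
  motion:
    - [0.32, 0.8, 0, 0, 0, 0]
    - [0.32, 0.8, 0, 0, 0, 0]
    - [0.32, 0.8, 0, 0, 0, 0]

```text
time: 11.88
tool_pos: [0.567, 0.0699, 0.0929]
tool_rot: [-3.141, 0.0, 2.967]
contact_force: [0.4, -0.1, -0.4]
opening: 0.0481
grip_force: 15.0
```

Request:
move_arm:
  motion:
    - [0.31, 0.8, 0, 0, 0, -0.056]
    - [0.31, 0.8, 0, 0, 0, -0.056]
    - [0.31, 0.8, 0, 0, 0, -0.056]
    - [0.31, 0.8, 0, 0, 0, -0.056]

```text
time: 12.38
tool_pos: [0.551, 0.1523, 0.093]
tool_rot: [-3.141, 0.0, 3.14]
contact_force: [0.6, -0.0, -0.9]
opening: 0.048
grip_force: 15.0
```

```bash
python3 d.py .5495 .154 .1 3.1416
cat > p.py <<'E'
from h import *
# blue cradle and trough in wrist / top / scene
s=robot.observe()
for n in ('top','wrist'):
    c=shot(n); W=cloud(c); h,S,v=cv2.split(cv2.cvtColor(c['image'],cv2.COLOR_RGB2HSV)); save(c,n+'_p.png')
    Z=W[:,:,2]; near=(abs(W[:,:,0]-.55)<.09)&(abs(W[:,:,1]-.155)<.06)
    b=near&(h>105)&(h<130)&(S>100)&(Z<.07)
    if b.sum()>20: print(n,'blue x',np.percentile(W[b][:,0],[1,50,99]).round(4),'y',np.percentile(W[b][:,1],[1,50,99]).round(4),'z',np.percentile(Z[b],[1,99]).round(3),b.sum())
    top=s['tool_pos'][2]+.028+.023
    w=near&(S<70)&(abs(Z-top)<.006)
    if w.sum()>20:
        vv,uu=np.nonzero(w); P=np.array([plane(c,a,d,top)[:2] for a,d in zip(uu,vv)],np.float32)*1000
        print(n,'white',cv2.minAreaRect(P),'z',np.percentile(Z[w],[5,50,95]).round(4),'x',np.percentile(P[:,0],[1,99]),'y',np.percentile(P[:,1],[1,99]))
E
python3 p.py
```

```text
move [ 0.015  0.017 -0.07 ] rz -0.001 at [0.551  0.1523 0.093 ] [-3.141  0.     3.14 ] t 12.375 F [ 0.6 -0.  -0.9]
top white ((547.98388671875, 139.5352325439453), (121.80137634277344, 21.630722045898438), 0.7523424029350281) z [0.1389 0.1433 0.1469] x [487.01970337 608.9795105 ] y [127.95835678 148.41255493]
wrist white ((535.7242431640625, 152.21685791015625), (79.01547241210938, 95.02726745605469), 89.72840118408203) z [0.1392 0.143  0.1471] x [488.50713501 581.75938538] y [114.49217651 189.93329727]
```

View pics/wrist_p.png

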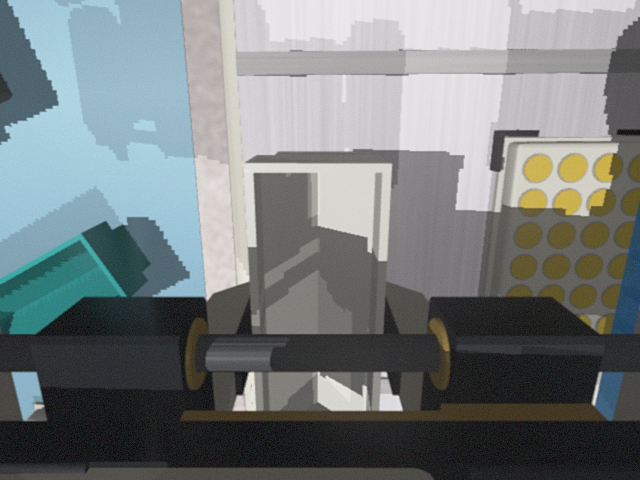

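The wrist view shows the trough held level and parallel to the dispenser (rims at columns 247 and 392). The cradle is hidden below it, so I re-check its place from the saved first pictures.

Run:
```python
from h import *
for n in ('top','scene'):
    d=np.load(n+'0.npz'); c={k:(d[k] if d[k].ndim else float(d[k])) for k in d}
    W=cloud(c); h,S,v=cv2.split(cv2.cvtColor(c['image'],cv2.COLOR_RGB2HSV)); Z=W[:,:,2]
    b=(abs(W[:,:,0]-.55)<.08)&(abs(W[:,:,1]-.155)<.04)&(h>100)&(h<135)&(S>80)&(Z>.034)
    print(n,'blue x',np.percentile(W[b][:,0],[1,99]).round(4),'y',np.percentile(W[b][:,1],[1,99]).round(4))
    for y in np.arange(.13,.18,.004):
        k=b&(abs(W[:,:,1]-y)<.002)
        if k.sum()>5: print(y.round(3),np.median(Z[k]).round(4),k.sum())
    # deck extents
    k=(abs(Z-.03)<.006)&(W[:,:,1]>.08)&(W[:,:,1]<.2)&(W[:,:,0]>.3)&(W[:,:,0]<.8); print('disp x',np.percentile(W[k][:,0],[.5,99.5]).round(4))
    k=(Z>.012)&(Z<.04)&(W[:,:,0]>.42)&(W[:,:,0]<.7)&(W[:,:,1]>.06)&(W[:,:,1]<.2); print('disp ymin',np.percentile(W[k][:,1],[.1,.5,2]).round(4))
```

```text
top blue x [0.5017 0.5974] y [0.1366 0.1711]
0.138 0.0562 57
0.142 0.0529 62
0.146 0.0498 53
0.15 0.045 58
0.154 0.0432 72
0.158 0.0465 83
0.162 0.0516 86
0.166 0.0551 84
0.17 0.0571 55
disp x [0.3917 0.7052]
disp ymin [0.0974 0.098  0.0989]
scene blue x [0.5055 0.6026] y [0.1371 0.1709]
0.138 0.0542 77
0.142 0.0513 98
0.146 0.0474 106
0.15 0.0434 100
0.154 0.0428 36
0.158 0.0468 30
0.162 0.0508 32
0.166 0.0547 35
0.17 0.0566 52
disp x [0.3979 0.7108]
disp ymin [0.0981 0.0993 0.1013]
```

Request:
move_arm:
  motion:
    - [-0.02, 0.012, 0.1, 0, 0, 0]
    - [-0.02, 0.012, 0.3, 0, 0, 0]
    - [-0.02, 0.012, 0.45, 0, 0, 0]
    - [-0.02, 0.012, 0.53, 0, 0, 0]
    - [-0.02, 0.012, 0.56, 0, 0, 0]
    - [-0.02, 0.012, 0.56, 0, 0, 0]

```text
time: 13.22
tool_pos: [0.5523, 0.1554, 0.0374]
tool_rot: [3.141, 0.0, 3.142]
contact_force: [0.3, 0.1, -0.1]
opening: 0.048
grip_force: 15.0
```

Request:
move_arm:
  motion:
    - [0, 0, 0.01, 0, 0, 0]
    - [0, 0, 0.02, 0, 0, 0]
    - [0, 0, 0.03, 0, 0, 0]
    - [0, 0, 0.03, 0, 0, 0]

```text
time: 13.72
tool_pos: [0.5527, 0.155, 0.0356]
tool_rot: [-3.141, 0.002, -3.141]
contact_force: [-1.0, -2.7, 7.3]
opening: 0.0478
grip_force: 15.0
```

Request:
move_arm:
  motion:
    - [0, -0.008, 0, 0, 0, 0]
    - [0, -0.015, 0, 0, 0, 0]
    - [0, -0.015, 0.0, 0, 0, 0]
    - [0, -0.015, 0.0, 0, 0, 0]

```text
time: 14.22
tool_pos: [0.5524, 0.1538, 0.0344]
tool_rot: [-3.141, 0.001, -3.142]
contact_force: [1.5, -3.2, 3.0]
opening: 0.0479
grip_force: 15.0
```

Request:
move_arm:
  motion:
    - [0, 0, 0.01, 0, 0, 0]
    - [0, 0, 0.02, 0, 0, 0]
    - [0, 0, 0.02, 0, 0, 0]

```text
time: 14.6
tool_pos: [0.5526, 0.1534, 0.034]
tool_rot: [-3.141, 0.002, -3.141]
contact_force: [-2.9, -4.0, 14.9]
opening: 0.0482
grip_force: 15.0
```

Request:
move_arm:
  motion:
    - [0, -0.006, -0.01, 0, 0, 0]
    - [0, -0.006, -0.01, 0, 0, 0]
    - [0, -0.006, -0.01, 0, 0, 0]
  newtons: 5

```text
time: 14.98
tool_pos: [0.5524, 0.1533, 0.0337]
tool_rot: [3.142, 0.001, 3.141]
contact_force: [-0.3, -3.4, 7.0]
opening: 0.048
grip_force: 5.0
```

Request:
move_arm:
  motion:
    - [0, 0, 0, 0, 0, 0]
    - [0, 0, 0, 0, 0, 0]
    - [0, 0, 0, 0, 0, 0]
    - [0, 0, 0, 0, 0, 0]
  fingers: 0.4

```text
time: 15.48
tool_pos: [0.5519, 0.1534, 0.033]
tool_rot: [3.141, -0.0, 3.142]
contact_force: [-0.2, 0.9, 0.6]
opening: 0.0643
grip_force: 0.0
```

Request:
move_arm:
  motion:
    - [0, 0, -0.1, 0, 0, 0]
    - [0, 0, -0.3, 0, 0, 0]
    - [0, 0, -0.8, 0, 0, 0]
    - [0, 0, -0.98, 0, 0, 0]
    - [0, 0, -0.98, 0, 0, 0]

```text
time: 16.1
tool_pos: [0.5532, 0.1535, 0.1334]
tool_rot: [3.141, 0.004, 3.142]
contact_force: [0.5, -0.2, 0.1]
opening: 0.0647
grip_force: 0.0
```

```bash
cat > q.py <<'E'
from h import *
for n in ('top','wrist','scene'):
    c=shot(n); W=cloud(c); h,S,v=cv2.split(cv2.cvtColor(c['image'],cv2.COLOR_RGB2HSV)); save(c,n+'_q.png'); Z=W[:,:,2]
    if n=='wrist': cv2.imwrite('pics/wq.png',c['image'][:,:,::-1])
    w=(abs(W[:,:,0]-.55)<.09)&(abs(W[:,:,1]-.155)<.04)&(abs(Z-.084)<.006)&(S<80)
    if w.sum()<30: print(n,w.sum()); continue
    vv,uu=np.nonzero(w); P=np.array([plane(c,a,d,.084)[:2] for a,d in zip(uu,vv)],np.float32)*1000
    print(n,cv2.minAreaRect(P),np.percentile(Z[w],[5,50,95]).round(4))
    for a in ('x','y'):
        i='xy'.index(a); q=P[:,i]; lo,hi=np.percentile(q,[1,99]); print(a,lo,hi,'z lo/hi',np.median(Z[w][q<lo+4]).round(4),np.median(Z[w][q>hi-4]).round(4))
E
python3 q.py; python3 d.py .441 -.0865 .13
```

```text
top ((549.7490234375, 152.832763671875), (121.70157623291016, 48.725425720214844), 0.6197060942649841) [0.0789 0.0831 0.0875]
x 488.69634826660155 610.8239141845703 z lo/hi 0.0835 0.0842
y 127.94832809448242 176.88311248779297 z lo/hi 0.0822 0.0834
wrist ((548.6442260742188, 152.63995361328125), (117.9682388305664, 47.845741271972656), 0.17320792376995087) [0.0803 0.0832 0.0843]
x 490.12840087890623 606.8950390624999 z lo/hi 0.0833 0.0828
y 128.7799542236328 176.47494201660157 z lo/hi 0.0831 0.0832
scene ((556.5179443359375, 154.2087860107422), (128.6493682861328, 51.62588882446289), 0.6339066624641418) [0.0785 0.082  0.0843]
x 492.7543798828125 619.9008374023438 z lo/hi 0.0828 0.0804
y 128.87409912109376 179.69019653320314 z lo/hi 0.0828 0.0811
move [ 1.103e+00 -2.397e+00  2.000e-03] rz None at [0.5514 0.1532 0.1302] [-3.141e+00 -2.000e-03  3.142e+00] t 16.25 F [-0.6 -0.5 -0. ]
```

View pics/wq.png

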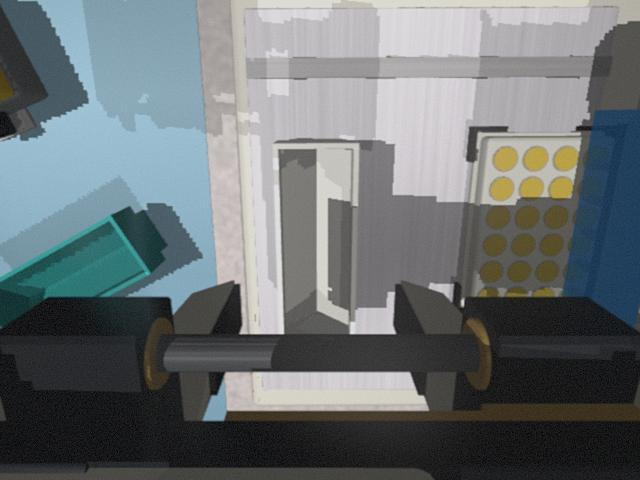

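The trough lies home: rims at an even 83 mm in all views, aligned, centred to within 1 mm on the cradle and seen at (318,235). Now I return to the mushroom.

Request:
move_arm:
  motion:
    - [0.37, -0.8, 0, 0, 0, 0]
    - [0.37, -0.8, 0, 0, 0, 0]
    - [0.37, -0.8, 0, 0, 0, 0]

```text
time: 16.62
tool_pos: [0.514, 0.0721, 0.1303]
tool_rot: [3.142, -0.002, 3.139]
contact_force: [-0.1, 0.7, 0.5]
opening: 0.0641
grip_force: 0.0
```

Request:
move_arm:
  motion:
    - [0.37, -0.8, 0, 0, 0, 0]
    - [0.37, -0.8, 0, 0, 0, 0]
    - [0.37, -0.8, 0, 0, 0, 0]

```text
time: 17.0
tool_pos: [0.478, -0.007, 0.1308]
tool_rot: [3.141, -0.001, 3.139]
contact_force: [0.2, 0.1, 0.1]
opening: 0.0643
grip_force: 0.0
```

Request:
move_arm:
  motion:
    - [0.36, -0.8, 0, 0, 0, 0]
    - [0.36, -0.8, 0, 0, 0, 0]
    - [0.36, -0.8, 0, 0, 0, 0]
    - [0.36, -0.8, 0, 0, 0, 0]

```text
time: 17.5
tool_pos: [0.4429, -0.0855, 0.1311]
tool_rot: [3.141, 0.0, -3.141]
contact_force: [-0.1, -0.3, -0.2]
opening: 0.064
grip_force: 0.0
```

```bash
python3 w.py; python3 d.py .4405 -.086 .034
```

```text
315.2064208984375 245.22018432617188 34.11349868774414 [ 0.43846149 -0.0867713   0.088     ] [0.08644209 0.08791811 0.08853801]
move [ 0.024 -0.006  0.971] rz None at [ 0.4429 -0.0854  0.1311] [ 3.141  0.    -3.14 ] t 17.55 F [-0.4  0.5  0.1]
```

Request:
move_arm:
  motion:
    - [0.027, -0.007, 0.4, 0, 0, 0]
    - [0.027, -0.007, 0.8, 0, 0, 0]
    - [0.027, -0.007, 0.9, 0, 0, 0]
    - [0.027, -0.007, 0.96, 0, 0, 0]
    - [0.027, -0.007, 0.96, 0, 0, 0]
    - [0.027, -0.007, 0.96, 0, 0, 0]

```text
time: 18.3
tool_pos: [0.4402, -0.0876, 0.0362]
tool_rot: [-3.141, 0.002, -3.142]
contact_force: [0.5, 0.3, 0.1]
opening: 0.0641
grip_force: 0.0
```

Request:
move_arm:
  motion:
    - [0, 0, 0, 0, 0, 0]
    - [0, 0, 0, 0, 0, 0]
    - [0, 0, 0, 0, 0, 0]
    - [0, 0, 0, 0, 0, 0]
    - [0, 0, 0, 0, 0, 0]
  fingers: -0.5
  newtons: 35

```text
time: 18.92
tool_pos: [0.4394, -0.087, 0.0354]
tool_rot: [3.141, 0.0, 3.141]
contact_force: [0.9, 4.5, 4.6]
opening: 0.0395
grip_force: 35.0
```

Request:
move_arm:
  motion:
    - [0, 0.008, 0, 0, 0, 0.05]
    - [0, 0.008, 0, 0, 0, 0.1]
    - [0, 0.008, 0, 0, 0, 0.15]
    - [0, 0.008, 0, 0, 0, 0.2]
    - [0, 0.008, 0, 0, 0, 0.24]
    - [0, 0.008, 0, 0, 0, 0.26]
    - [0, 0.008, 0, 0, 0, 0.26]

```text
time: 19.8
tool_pos: [0.4402, -0.0854, 0.0358]
tool_rot: [3.139, 0.0, 2.324]
contact_force: [2.0, 10.7, 8.4]
opening: 0.0395
grip_force: 35.0
```

```bash
python3 -c "
from h import *
s=robot.observe(); print(s['torque'],s['contact_force'])"; python3 w.py
```

```text
[ 1.9351977  -0.52244576  0.21030552] [ 2.02660233 10.70641689  8.42811527]
318.5 321.56817626953125 52.753639221191406 [ 0.43602388 -0.08118405  0.088     ] [0.08530539 0.08761054 0.08817504]
```

The head is pushing up and the knob is turned. I lift along with it while still turned, then let go.

Request:
move_arm:
  motion:
    - [0, 0, -0.02, 0, 0, 0]
    - [0, 0, -0.04, 0, 0, 0]
    - [0, 0, -0.06, 0, 0, 0]
    - [0, 0, -0.06, 0, 0, 0]

```text
time: 20.35
tool_pos: [0.4401, -0.0853, 0.0413]
tool_rot: [3.139, -0.0, 2.325]
contact_force: [3.2, 10.4, 3.3]
opening: 0.0395
grip_force: 35.0
```

Request:
move_arm:
  motion:
    - [0, 0, -0.01, 0, 0, 0]
    - [0, 0, -0.01, 0, 0, 0]
    - [0, 0, -0.01, 0, 0, 0]
    - [0, 0, -0.01, 0, 0, 0]
    - [0, 0, -0.01, 0, 0, 0]
  fingers: 0.4

```text
time: 20.98
tool_pos: [0.4394, -0.0867, 0.0422]
tool_rot: [3.142, -0.0, 2.325]
contact_force: [-0.2, 0.2, -0.5]
opening: 0.0642
grip_force: 0.0
```

Request:
move_arm:
  motion:
    - [0, 0, -0.2, 0, 0, 0]
    - [0, 0, -0.6, 0, 0, 0]
    - [0, 0, -0.98, 0, 0, 0]
    - [0, 0, -0.98, 0, 0, 0]
    - [0, 0, -0.98, 0, 0, 0]

```text
time: 21.6
tool_pos: [0.4389, -0.0864, 0.1397]
tool_rot: [-3.141, -0.001, 2.325]
contact_force: [0.5, -0.0, 0.1]
opening: 0.0646
grip_force: 0.0
```

```bash
python3 w.py; python3 q.py
python3 - <<'E'
from h import *
save(shot('scene'),'fin.png',(180,150,540,420),2)
E
```

```text
321.8888854980469 248.55555725097656 33.555843353271484 [ 0.44091196 -0.08511309  0.088     ] [0.09206343 0.09349995 0.09406927]
top ((549.744140625, 152.5965118408203), (121.93603515625, 49.24283218383789), 0.31947019696235657) [0.0791 0.0831 0.0874]
x 488.71082946777346 610.7883349609375 z lo/hi 0.0837 0.0818
y 128.05716339111328 177.34268157958985 z lo/hi 0.0831 0.0834
wrist 0
scene ((556.5524291992188, 154.2539825439453), (128.51577758789062, 51.09781265258789), 0.19107304513454437) [0.0786 0.0821 0.0843]
x 492.73149658203124 619.4438598632812 z lo/hi 0.0828 0.0814
y 128.86693023681642 179.22224502563478 z lo/hi 0.0829 0.0818
```

View pics/fin.png

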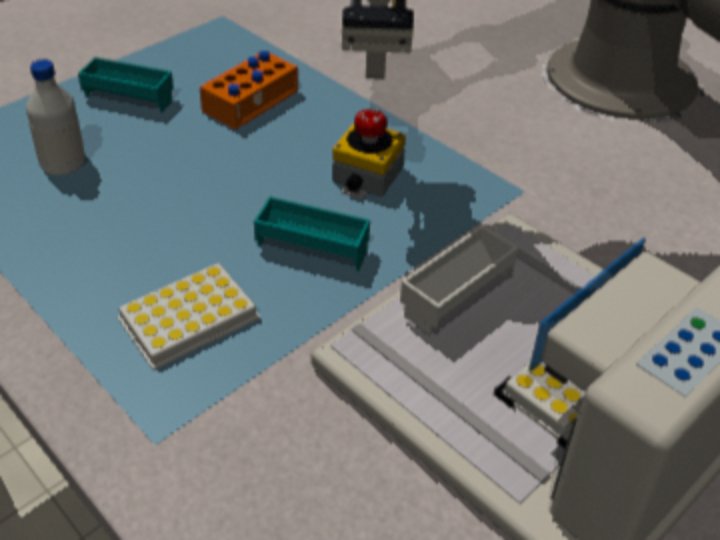

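The final view shows the mushroom up at (370,125), with its crown at 94 mm. The trough is level in the cradle at (460,275), the bystanders are where they were, and the gripper is clear.

```bash
python3 -c "
from cell import robot
print(robot.hand_in())"
```

```text
the job is handed in; nothing more can be done
None
```

The job is done and handed in at about 22 s: the stop was pressed until it latched, the white trough was lowered into the cradle and let go, and the mushroom was reset and stays up, with the rack, bottle and microplate left where they stood.

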